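Release the stuck cash drawer with the release pin

ROBOT

A 7-joint arm with a two-finger parallel gripper is mounted at the origin on the work surface. World frame = base frame: x ahead of the robot, y to its left, z up, the work surface at z = 0. Lengths are in m, angles in rad, forces in N, time in s.
With the tool pointing down it reaches from about 0.425 to 0.875 m from the base axis. Payload 4.7 kg.
Tool frame: the origin (TCP) lies midway between the tips of the shut fingers; the grasp point (between the pads) lies env.pinch_z behind it (env.pinch_z is the distance from the TCP to the grasp point, in m); x points along the fingers, z is the direction in which the jaws open and shut, and the axes are right-handed (so a half turn about x gives the same grasp; the last joint's range is limited). The gripper opens to 85 mm and grips with 20 to 120 N. Pads are 22 mm wide; open, the fingers measure 114 mm over their backs; the gripper's body (76 mm by 85 mm) begins 54 mm behind the grasp point. The pads swing forward as they close: fully open they stand 13 mm farther back than shut.
Start: joints at [0.014, 0.321, -0.07, 1.45, 0.023, 1.371, -0.057], TCP at [0.65, -0, 0.206] pointing down, gripper open.
Joint ranges: [-2.86, 2.86], [-0.3, 2.09], [-1.38, 1.24], [0.06, 2.45], [-1.56, 4.7], [0.09, 2.05], [-2.69, 2.69]. Speed limits (rad/s): [2.57, 2.57, 3.14, 3.14, 3.14, 3.14, 3.14].

INTERFACE

Orientations are given as a rotation vector (axis times angle).
In Python, from cell import env gives the robot as it stands.
- The arm moves only by the shell command python3 -m handwheel 'ROWS' [OPENING] [FORCE]. ROWS is a JSON object of lists of equal length, an entry for each row: "translation": the shift along the tool's x, y, z in cm, a list of three; "yaw": the turn about the tool's x in rad. A call has 1 to 20 rows; each row is the pose to reach, as a shift and turn from the pose commanded when the call began, along the tool's axes at that moment; what a row does not reach only later rows make up. A row lasts 1/10 s, in which the tool goes at most 50 mm and 8.59 degrees, less where a joint would pass 70% of its speed; a pose out of reach is approached as far as the arm can. A call with a gripper value outside its range is refused whole. OPENING is the closure, from 0 (fully open) to 1 (shut), set as the call begins (- or left out, the last holds). The fingers move at their own pace and stop on an object; FORCE is the grip in N (left out, the last holds). Time passes only in rows, so rows that repeat a pose let the fingers close. It gives the time, the measured TCP pose, the force and the opening at its end, in the units of the state.
- env.get_state(): the state, without advancing time (a new reading comes with each control period).
- env.snapshot(name): name is "scene" or "side" or "wrist"; returns a dict with "pixels" (384x512x3 uint8, red, green, blue), "camera_matrix" (3x3 intrinsics, pixels), "xyz" and "attitude" of the camera in the world; the wrist camera has in their place "tool_from_camera" (4x4, takes a point from camera to tool coordinates, whose origin is the TCP and whose axes are the tool frame's). Camera axes: x right, y down, z forward; pixel columns grow to the right and rows downward; lengths in m; the calibration is good to about 2 mm. A picture is of the moment at which its call begins: read the wrist's pose just before it. There is no depth.
- env.close_job(): hands the job in, once; it reports no verdict.
The state is a dict: "t": time; "joint_pos": joint angles; "qvel": joint speeds; "tau": joint torques, N m; "tcp_pos": TCP position; "eef_rot": TCP orientation; "wrist_force": force on the tool from outside, world axes, zero at the start; "moment": the same for the moment, N m; "finger_gap": opening from 0.0 (shut) to 1.0 (fully open).
Only numpy, scipy, OpenCV 4.12 (cv2) and the standard library are available. Lean on these libraries where they do the work, as an engineer would, in place of code of your own. Each camera call takes 0.05 s, during which the arm holds its last target.

TASK

The food bank's cash box is shut by a hidden spring latch. Take the release pin from its stand, feel for the small hole in the plate on top of the box and push the pin gently straight down through it until the latch trips and the drawer springs out. Then draw the pin out and stand it fully home in its stand again, leaving the drawer out and the other things on the table where they are.

Things in the scene. Friction and masses are not known exactly. Their poses are not given: they have to be found in the camera images.
- cashbox: Grey steel cash box, fixed, 240 (x) x 240 (y) x 95 mm high. Origin: centre of its underside; x to its rear, z up; drawer front looks to -x. On top, to the rear, an aluminium plate 36 (x) x 76 (y) x 3, top face 103 above the origin, between two end rails, on a rubber bed. Delicate: the pin may press on the box, plate or latch with at most 20 N, the robot itself with at most 15 N.
- release (a point): Nominal place of the access hole on the plate's top face: (55, -30, 103) mm in the box's frame; box's axes. The plate may sit up to 10 mm off to either side along the box's y (not x): the real hole, 11 across through the 3 mm plate, 1 mm chamfer, lies on that line; offset not measured: feel or look for it. The plate yields 1 mm per 2.5 N, at most 5 mm. The way below is free.
- latch_nominal (a point): Mean place of the hidden latch's flat pad, 35 mm below release; its real height is up to 10 mm higher or lower, not measured. It lies under every place of the hole. Pushed straight down it resists with about 3 N, rising 0.5 N per mm, plus 1 to 2 N friction; the latch trips 6 to 7 mm after first contact and meets a firm stop at 8.5 mm, where force climbs by about 5 N per mm.
- drawer (a joint): The drawer of the cash box: 0 shut and latched, 0.06 m fully out. It slides to the box's -x. When the latch trips its own spring throws it all the way out and keeps it there.
- pin: Release pin, loose, upright in the stand at the start. Origin: its tip; z along the pin up to the handle. Steel shaft 7 mm across with a 4 mm tapered tip, 80 long; then a collar 26 across, 4 thick (80 to 84 above the tip); then a black square handle 14 x 14 (sides along the pin's x and y), 84 to 134 above the tip. 50 to 80 g. Grip the handle near 112 above the tip.
- pin_tip (a point): The point of the release pin: the lowest point of its shaft, same axes as the pin.
- stand: Wooden block stand, fixed, 60 x 60 x 90 mm high on a thin rubber foot. Origin: centre of its underside, z up. An upright blind bore 12 across and 85 deep, open at the centre of the top (1.5 mm chamfer). When the pin is fully home its collar rests on the block's top and its tip is 10 above the stand's origin.
- stand_mouth (a point): Centre of the mouth of the stand's bore, at the top face, 90 above the stand's origin.
- jar: Bystander: amber glass jar with white cap, 68 across, 95 mm high. Origin under its centre.
- tin: Bystander: food tin with a red band, 74 across, 100 mm high. Origin under its centre.
- tape: Bystander: roll of brown tape lying on top of the cash box, 96 across, 25 mm high. Origin under its centre.
- biscuits: Bystander: yellow carton, 160 (x) x 65 x 45 mm high. Origin under its centre.
- tea: Bystander: blue carton, 70 (x) x 130 (y) x 75 mm high. Origin under its centre.
- spray: Bystander: green glass bottle, 64 across, 200 mm high. Origin under its centre.
- screwdriver: Bystander: screwdriver with a wooden handle lying on the table along its x, about 200 mm long.
Not all that is in view belongs to the job. Of the things that look like the stand, take the one that is nearest to the robot's base at the start.

How it is judged:
By the outcome, as a careful person would: the job done as asked, in the order asked, and still so for the second after the job is handed in, with the robot touching nothing.
It also fails if it takes over 64 s, if anything falls off the work surface, if the arm or the gripper's body presses on something with over 40 N, if the wrist force passes 120 N, or if a joint passes its speed limit or range.

## Working session

There is one attempt and no reset: what is moved stays moved. The work goes in short steps, Python scripts to look and compute and a shell command to move; the robot and the scene stay as the last step left them, time stands still between calls to the robot, and variables do not carry over. Pictures are saved under pics/ and viewed, and the job is handed in when it is done.

```bash
ls; mkdir -p pics; cat > h.py <<'E'
import numpy as np, cv2
from cell import env
from scipy.spatial.transform import Rotation as R
def snap(n,f):
    s=env.get_state(); d=env.snapshot(n); cv2.imwrite('pics/'+f,cv2.cvtColor(d['pixels'],cv2.COLOR_RGB2BGR))
    if 'xyz' in d:
        a=np.array(d['attitude'],float); Rm=a if a.shape==(3,3) else R.from_rotvec(a).as_matrix(); p=np.array(d['xyz'])
    else:
        T=np.array(d['tool_from_camera']); Rt=R.from_rotvec(s['eef_rot']).as_matrix()
        Rm=Rt@T[:3,:3]; p=Rt@T[:3,3]+s['tcp_pos']
    np.savez('pics/'+f+'.npz',K=d['camera_matrix'],R=Rm,p=p,px=d['pixels'])
    return d
def load(f): return np.load('pics/'+f+'.npz')
def ray(c,uv): 
    v=c['R']@np.linalg.inv(c['K'])@np.array([uv[0],uv[1],1.]); return c['p'],v/np.linalg.norm(v)
def onz(c,uv,z):
    p,v=ray(c,uv); return p+v*(z-p[2])/v[2]
def proj(c,P):
    q=c['K']@(c['R'].T@(np.array(P)-c['p'])); return q[:2]/q[2]
E
python3 - <<'E'
from h import *
s=env.get_state(); print({k:np.round(v,3) for k,v in s.items()}, env.pinch_z)
for n in ['scene','side','wrist']:
    d=snap(n,n+'0.png'); c=load(n+'0.png'); print(n,c['p'].round(3),c['R'].round(2).tolist(),c['K'].round(0).tolist())
print(R.from_rotvec(s['eef_rot']).as_matrix().round(3))
E
```

```text
pics
{'t': np.float64(0.0), 'joint_pos': array([ 0.014,  0.322, -0.07 ,  1.452,  0.023,  1.371, -0.057]), 'qvel': array([ 0.001,  0.001,  0.001,  0.001,  0.   ,  0.001, -0.001]), 'tau': array([-1.0000e-03, -4.9358e+01, -3.8300e-01, -3.1433e+01,  1.3000e-02,
        1.1000e-02,  0.0000e+00]), 'tcp_pos': array([ 0.649, -0.   ,  0.205]), 'eef_rot': array([-0.   ,  1.573, -0.   ]), 'wrist_force': array([-0.291,  0.605, -0.121]), 'moment': array([ 0.048, -0.032,  0.   ]), 'finger_gap': np.float64(1.001)} 0.0187
scene [ 0.916 -0.201  0.99 ] [[0.69, 0.63, -0.36], [0.72, -0.61, 0.33], [-0.01, -0.49, -0.87]] [[348.0, 0.0, 249.0], [0.0, 348.0, 190.0], [0.0, 0.0, 1.0]]
side [0.347 0.965 0.698] [[-0.97, -0.15, 0.18], [-0.23, 0.58, -0.78], [0.01, -0.8, -0.6]] [[378.0, 0.0, 256.0], [0.0, 378.0, 192.0], [0.0, 0.0, 1.0]]
wrist [0.649 0.078 0.373] [[1.0, 0.0, -0.0], [0.0, -0.95, -0.3], [-0.0, 0.3, -0.95]] [[292.0, 0.0, 254.0], [0.0, 292.0, 192.0], [0.0, 0.0, 1.0]]
[[-0.002 -0.     1.   ]
 [-0.     1.     0.   ]
 [-1.    -0.    -0.002]]
```

View pics/scene0.png

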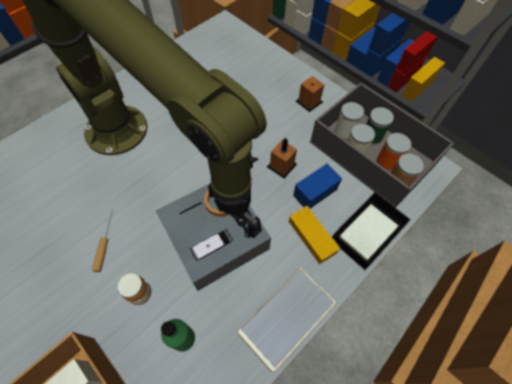

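View pics/side0.png

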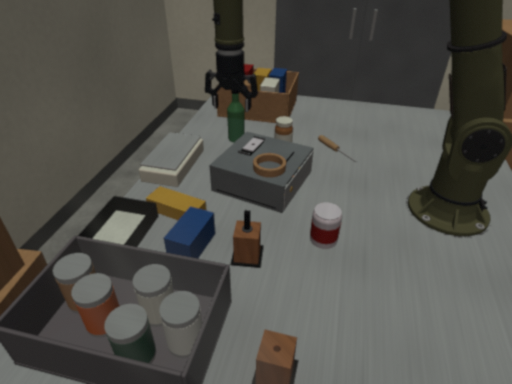

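View pics/wrist0.png

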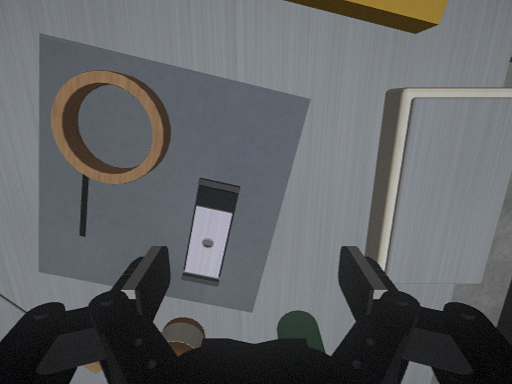

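```bash
python3 - <<'E'
from h import *
w=load('wrist0.png')
for n,uv,z in [('hole',(207,243),.103),('plate NE',(239,188),.103),('plateNW',(200,180),.103),('railSE',(218,285),.103),('railSW',(183,279),.103),('bxNW',(39,34),.095),('bxNE',(310,98),.095),('bxSE',(252,311),.095),('bxSW',(38,272),.095)]:
    print(n,onz(w,uv,z).round(4))
for n,(u0,v0,u1,v1) in {'scene':(150,120,340,290),'side':(200,180,320,384)}.items():
    im=cv2.imread(f'pics/{n}0.png')[v0:v1,u0:u1]
    k=min(800/im.shape[1],600/im.shape[0]); cv2.imwrite(f'pics/{n}0z.png',cv2.resize(im,None,fx=k,fy=k,interpolation=2)); print(n,k)
im=cv2.imread('pics/wrist0.png')[160:300,150:270]; cv2.imwrite('pics/wrist0z.png',cv2.resize(im,None,fx=4,fy=4,interpolation=2))
E
```

```text
hole [ 0.6002 -0.0628  0.103 ]
plate NE [ 0.634  -0.0036  0.103 ]
plateNW [0.5968 0.0043 0.103 ]
railSE [ 0.6097 -0.1132  0.103 ]
railSW [ 0.5724 -0.1057  0.103 ]
bxNW [0.465 0.131 0.095]
bxNE [0.6992 0.0791 0.095 ]
bxSE [ 0.6463 -0.1537  0.095 ]
bxSW [ 0.4117 -0.1025  0.095 ]
scene 3.5294117647058822
side 2.9411764705882355
```

View pics/scene0z.png

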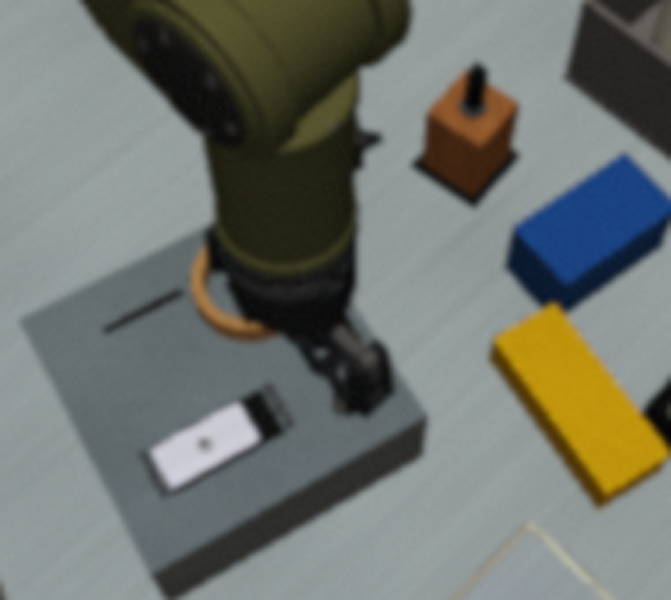

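View pics/side0z.png

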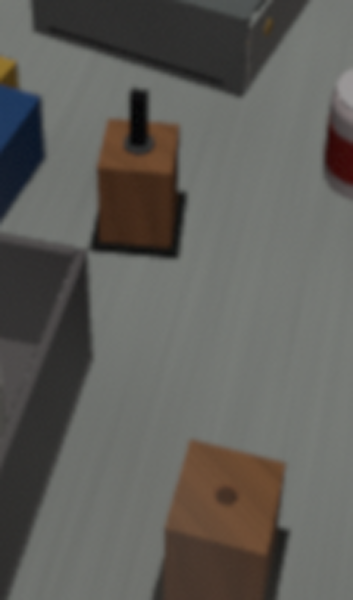

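View pics/wrist0z.png

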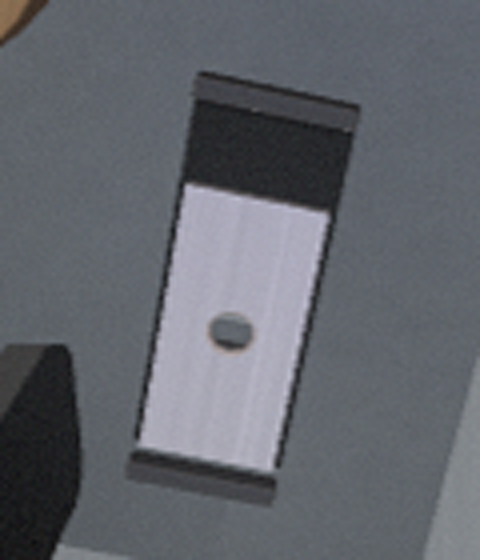

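```bash
python3 - <<'E'
from h import *
s=load('scene0.png');d=load('side0.png')
k=3.5294;q=2.94118
for n,uv,z in [('stand top corners',(469,66),.09),('r',(517,104),.09),('b',(476,141),.09),('l',(427,110),.09),('pin top',(478,70),.144)]:
    print(n,onz(s,(150+uv[0]/k,120+uv[1]/k),z).round(4))
for n,uv,z in [('tl',(107,120),.09),('tr',(180,125),.09),('br',(176,165),.09),('bl',(97,168),.09),('pintop',(139,92),.144),('collar',(139,146),.092),('empty hole',(227,496),.09)]:
    print(n,onz(d,(200+uv[0]/q,180+uv[1]/q),z).round(4))
print(onz(s,(312,84),.09))
E
```

```text
stand top corners [0.4882 0.3499 0.09  ]
r [0.5474 0.35   0.09  ]
b [0.5494 0.2946 0.09  ]
l [0.496  0.2873 0.09  ]
pin top [0.5222 0.3193 0.144 ]
tl [0.5535 0.2959 0.09  ]
tr [0.4932 0.2872 0.09  ]
br [0.4856 0.3347 0.09  ]
bl [0.5453 0.3532 0.09  ]
pintop [0.5201 0.3172 0.144 ]
collar [0.5191 0.3224 0.092 ]
empty hole [0.3922 0.6023 0.09  ]
[0.39254715 0.60050806 0.09      ]
```

```bash
python3 -m handwheel '{"translation":[[-1,2,-1],[-2,6,-2.5],[-3,10.5,-4],[-4,15,-6],[-4.5,19.5,-8],[-4.5,24,-10],[-4.5,28,-11.5],[-4.5,31,-12.5],[-4.5,32,-13],[-4.5,32,-13],[-4.5,32,-13]],"yaw":[0,0,0,0,0,0,0,0,0,0,0]}' 0
python3 - <<'E'
from h import *
snap('wrist','w1.png')
E
```

```text
t: 1.25
tcp_pos: [0.521, 0.318, 0.2504]
eef_rot: [0.0, 1.57, -0.003]
wrist_force: [0.5, 0.0, 0.3]
finger_gap: 1.002
```

View pics/w1.png

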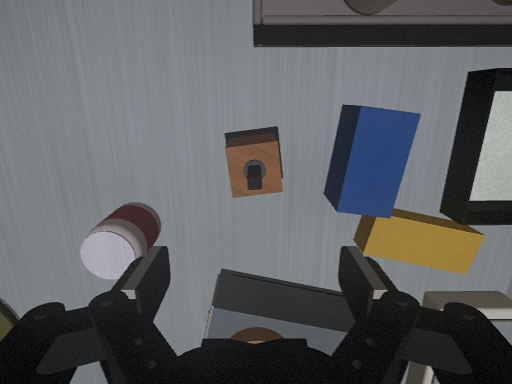

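```bash
python3 - <<'E'
from h import *
im=cv2.imread('pics/w1.png')[120:205,215:295]; cv2.imwrite('pics/w1z.png',cv2.resize(im,None,fx=7,fy=7,interpolation=2))
E
```

```text
(no output)
```

View pics/w1z.png

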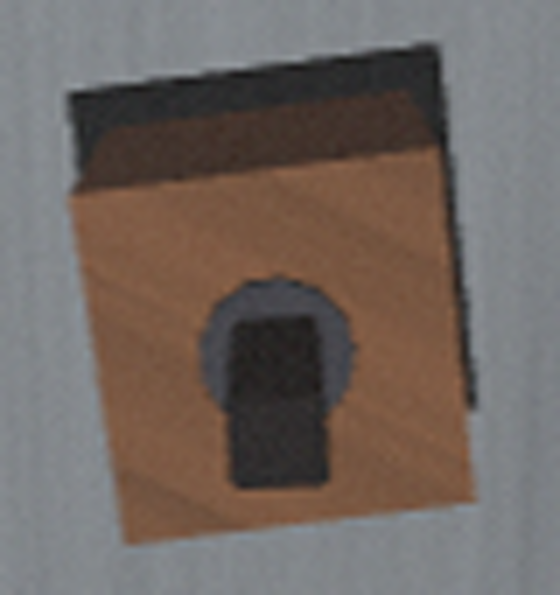

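```bash
python3 - <<'E'
from h import *
c=load('w1.png'); f=lambda u,v,z: onz(c,(215+u/7-.43,120+v/7-.43),z).round(4)
print('handle',f(278,444,.144),'collar',f(278,354,.094))
P=[f(*p,.09) for p in [(72,193),(440,147),(474,499),(125,545)]]; print(P,np.mean(P,0))
b=[f(*p,.144) for p in [(229,402),(325,400),(328,487),(231,487)]]; print(b)
E
```

```text
handle [0.5205 0.3179 0.144 ] collar [0.5206 0.3188 0.094 ]
[array([0.4875, 0.3445, 0.09  ]), array([0.5465, 0.3517, 0.09  ]), array([0.5536, 0.2927, 0.09  ]), array([0.4946, 0.2847, 0.09  ])] [0.52055 0.3184  0.09   ]
[array([0.5137, 0.324 , 0.144 ]), array([0.5271, 0.3242, 0.144 ]), array([0.5276, 0.3116, 0.144 ]), array([0.5139, 0.3116, 0.144 ])]
```

```bash
python3 -m handwheel '{"translation":[[2,0,0],[5,0,0],[8.5,0,0],[11.5,0,0],[13.5,0,0],[14.7,0,0],[14.7,0,0],[14.7,0,0]],"yaw":[0,0,0,0,0,0,0,0]}' 0
python3 -m handwheel '{"translation":[[0,0,0],[0,0,0],[0,0,0],[0,0,0],[0,0,0],[0,0,0],[0,0,0],[0,0,0],[0,0,0],[0,0,0]],"yaw":[0,0,0,0,0,0,0,0,0,0]}' 1 70
python3 - <<'E'
from h import *
snap('wrist','w2.png');snap('side','s2.png'); print(env.get_state()['wrist_force'],env.get_state()['moment'])
E
```

```text
t: 2.1
tcp_pos: [0.5211, 0.3194, 0.1047]
eef_rot: [0.001, 1.569, -0.001]
wrist_force: [0.8, -0.6, 0.5]
finger_gap: 1.0
t: 3.1
tcp_pos: [0.5202, 0.3201, 0.1041]
eef_rot: [0.0, 1.57, 0.0]
wrist_force: [0.0, -0.2, 3.0]
finger_gap: 0.139
[ 0.10609921 -0.01802711  3.97461675] [-0.01221327  0.04490193 -0.01658364]
```

View pics/w2.png

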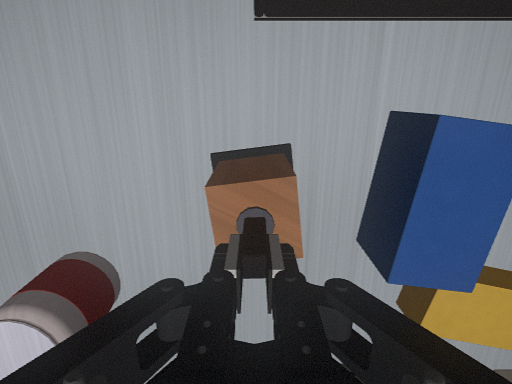

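```bash
python3 -m handwheel '{"translation":[[-0.5,0,0],[-1.5,0,0],[-3,0,0],[-5,0,0],[-7,0,0],[-9,0,0],[-11,0,0],[-13,0,0],[-14,0,0],[-14.5,0,0],[-14.5,0,0]],"yaw":[0,0,0,0,0,0,0,0,0,0,0]}'
python3 - <<'E'
from h import *
snap('wrist','w3.png');print(env.get_state()['wrist_force'],env.get_state()['moment'])
E
```

```text
t: 4.3
tcp_pos: [0.5201, 0.3201, 0.2493]
eef_rot: [0.0, 1.57, 0.0]
wrist_force: [0.3, -0.3, 0.5]
finger_gap: 0.139
[ 0.4482952  -0.25873238 -0.6563694 ] [ 0.04159668  0.01608168 -0.02324585]
```

View pics/w3.png

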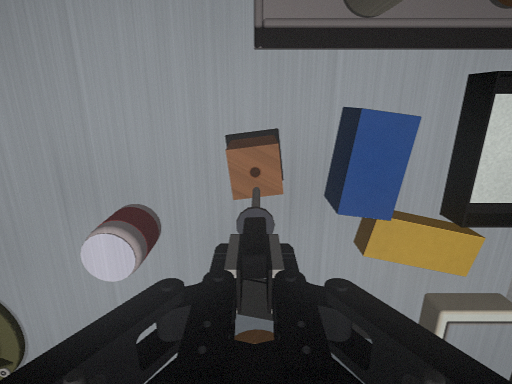

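```bash
python3 - <<'E'
from h import *
c=load('w3.png'); 
im=cv2.imread('pics/w3.png')[130:240,205:310]; cv2.imwrite('pics/w3z.png',cv2.resize(im,None,fx=5,fy=5,interpolation=2))
print(c['p'],onz(c,(255,172),.09),onz(c,(256,189),.1553))
E
```

```text
[0.51910638 0.39833328 0.41780727] [0.52064753 0.3183503  0.09      ] [0.52130475 0.31788532 0.1553    ]
```

View pics/w3z.png

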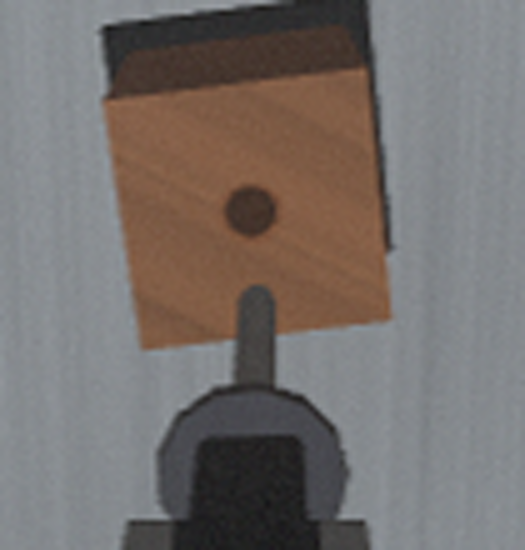

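```bash
python3 -m handwheel '{"translation":[[0,-1.5,0.3],[0,-5,1],[0,-9.5,2],[0,-14,3],[0,-18.5,4],[0,-23,5],[0,-27.5,6],[0,-31.5,6.8],[0,-35,7.4],[0,-37,7.8],[0,-38,8],[0,-38,8],[0,-38,8]],"yaw":[0,0,0,0,0,0,0,0,0,0,0,0,0]}'
python3 - <<'E'
from h import *
snap('wrist','w4.png');snap('side','s4.png');snap('scene','c4.png');print(env.get_state()['wrist_force'],env.get_state()['moment'])
im=cv2.imread('pics/w4.png')[130:280,190:330]; cv2.imwrite('pics/w4z.png',cv2.resize(im,None,fx=4,fy=4,interpolation=2))
E
```

```text
t: 5.65
tcp_pos: [0.5997, -0.0587, 0.2483]
eef_rot: [-0.0, 1.572, 0.002]
wrist_force: [0.4, 0.5, -1.0]
finger_gap: 0.137
[-0.24932386  0.32237118 -0.8144908 ] [ 0.04289372 -0.04721817  0.01087649]
```

View pics/w4z.png

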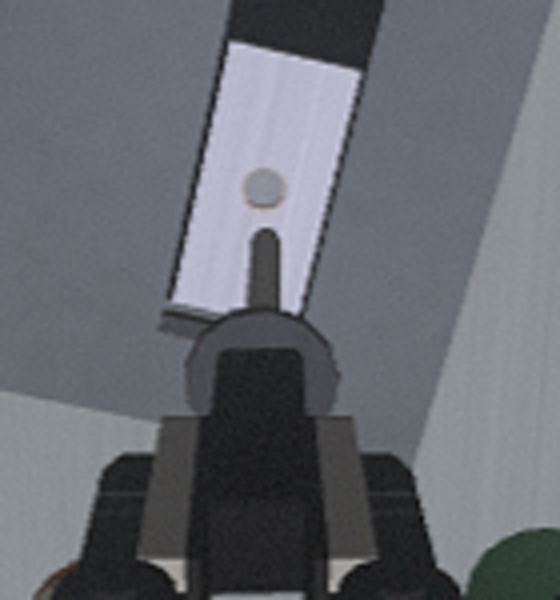

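View pics/s4.png

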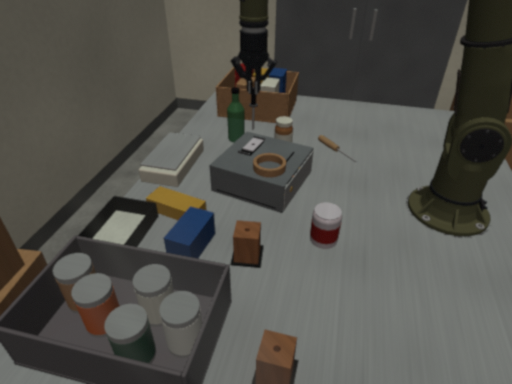

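View pics/c4.png

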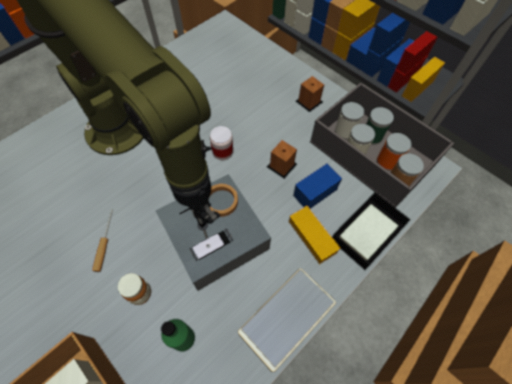

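```bash
python3 - <<'E'
from h import *
c=load('w4.png'); 
print(onz(c,(256-.4,177.2-.4),.103),onz(c,(256-.4,189-.4),.1555),onz(c,(256-.4,189-.4),.1535))
E
```

```text
[ 0.60055701 -0.06237748  0.103     ] [ 0.60030098 -0.06007489  0.1555    ] [ 0.60031253 -0.06068338  0.1535    ]
```

```bash
python3 -m handwheel '{"translation":[[0.5,-0.1,0],[1.5,-0.2,0],[2.5,-0.2,0],[3.3,-0.2,0],[3.7,-0.2,0],[3.7,-0.2,0],[3.7,-0.2,0]],"yaw":[0,0,0,0,0,0,0]}'
python3 - <<'E'
from h import *
snap('wrist','w5.png');print(env.get_state()['wrist_force'],env.get_state()['moment'])
im=cv2.imread('pics/w5.png')[130:280,190:330]; cv2.imwrite('pics/w5z.png',cv2.resize(im,None,fx=4,fy=4,interpolation=2))
E
```

```text
t: 6.5
tcp_pos: [0.6002, -0.0621, 0.2119]
eef_rot: [0.0, 1.57, -0.0]
wrist_force: [-0.7, -0.1, -0.7]
finger_gap: 0.135
[-0.7079536   0.03031844 -0.45633998] [-0.00261455  0.05040909 -0.03337456]
```

View pics/w5z.png

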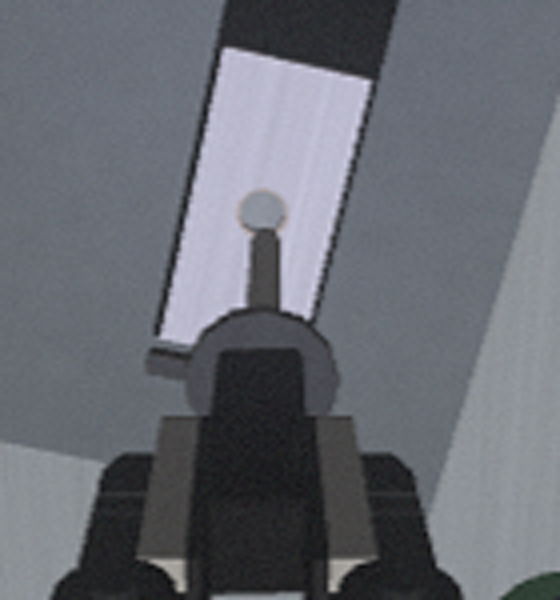

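```bash
python3 - <<'E'
from h import *
c=load('w5.png'); 
h=onz(c,(263/4+190-.4,211/4+130-.4),.103);print(h)
for z in (.116,.1175,.119):
  t=onz(c,(264/4+190-.4,236/4+130-.4),z);print(z,t-h)
E
```

```text
[ 0.60074732 -0.06199029  0.103     ]
0.116 [ 0.00017564 -0.00246978  0.013     ]
0.1175 [ 0.00016592 -0.00201168  0.0145    ]
0.119 [ 0.0001562  -0.00155358  0.016     ]
```

```bash
python3 -m handwheel '{"translation":[[0.3,0.1,0],[0.7,0.1,0],[1.0,0.1,0],[1.1,0.1,0],[1.1,0.1,0]],"yaw":[0,0,0,0,0]}'
python3 - <<'E'
from h import *
snap('wrist','w6.png');print(env.get_state()['wrist_force'],env.get_state()['moment'])
im=cv2.imread('pics/w6.png')[150:230,220:300]; cv2.imwrite('pics/w6z.png',cv2.resize(im,None,fx=7,fy=7,interpolation=2))
E
```

```text
t: 7.05
tcp_pos: [0.5998, -0.061, 0.2004]
eef_rot: [0.0, 1.571, -0.0]
wrist_force: [0.1, -0.7, -0.3]
finger_gap: 0.141
[ 0.13061093  0.45496956 -1.10930597] [-0.02693578  0.02536581 -0.04141288]
```

View pics/w6z.png

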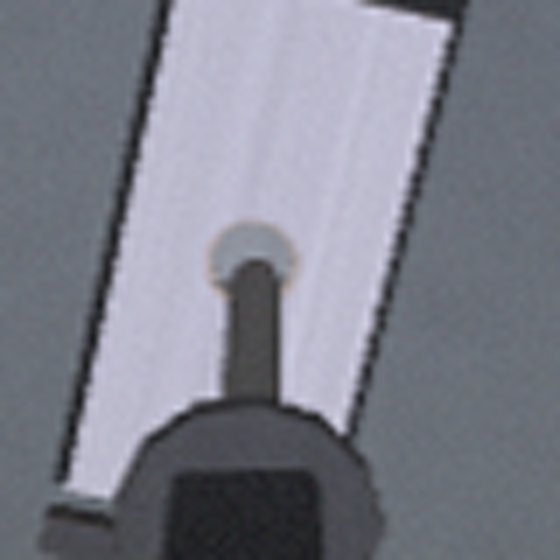

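```bash
python3 -m handwheel '{"translation":[[0.15,0,0],[0.3,0,0],[0.45,0,0],[0.6,0,0],[0.7,0,0],[0.7,0,0]],"yaw":[0,0,0,0,0,0]}'
python3 - <<'E'
from h import *
snap('wrist','w7.png');print(env.get_state()['wrist_force'],env.get_state()['moment'])
im=cv2.imread('pics/w7.png')[150:230,220:300]; cv2.imwrite('pics/w7z.png',cv2.resize(im,None,fx=7,fy=7,interpolation=2))
E
```

```text
t: 7.7
tcp_pos: [0.5999, -0.061, 0.1935]
eef_rot: [-0.0, 1.571, -0.0]
wrist_force: [-0.4, -0.2, -0.4]
finger_gap: 0.137
[-0.93728635 -0.51342013 -1.0003899 ] [-0.02573464  0.02444557 -0.02307692]
```

View pics/w7z.png

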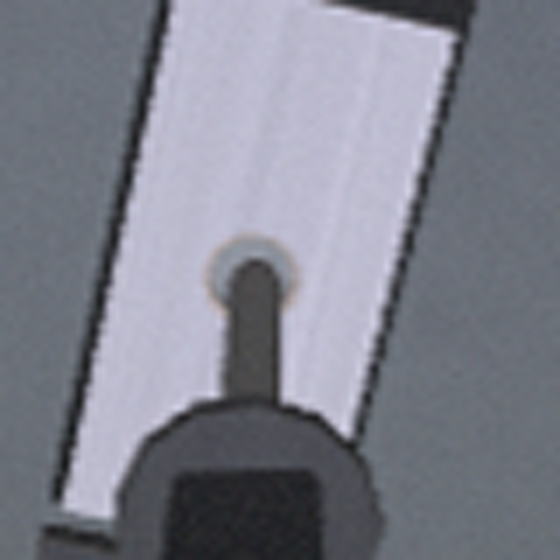

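```bash
python3 -m handwheel '{"translation":[[0.15,0,0],[0.3,0,0],[0.5,0,0],[0.7,0,0],[0.9,0,0],[1.0,0,0],[1.0,0,0]],"yaw":[0,0,0,0,0,0,0]}'
python3 - <<'E'
from h import *
snap('wrist','w8.png');print(env.get_state()['wrist_force'],env.get_state()['moment'])
im=cv2.imread('pics/w8.png')[150:230,220:300]; cv2.imwrite('pics/w8z.png',cv2.resize(im,None,fx=7,fy=7,interpolation=2))
E
```

```text
t: 8.45
tcp_pos: [0.5999, -0.061, 0.1835]
eef_rot: [-0.0, 1.571, 0.0]
wrist_force: [-0.8, 0.0, -1.0]
finger_gap: 0.139
[ 0.53573225 -0.40137135 -0.49955563] [-0.02196332  0.0116791   0.04742158]
```

View pics/w8z.png

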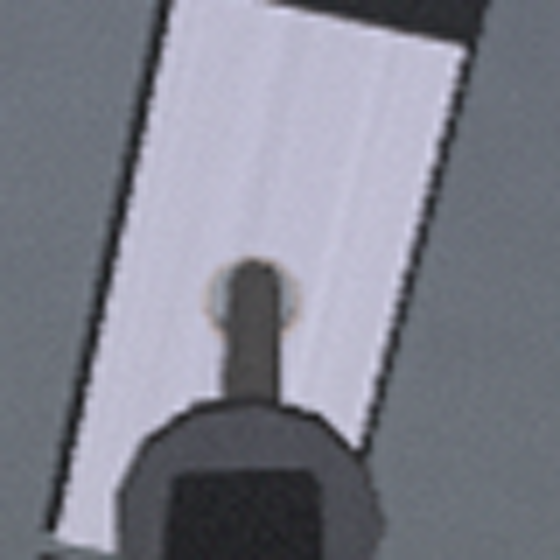

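```bash
python3 -m handwheel '{"translation":[[0.2,0,0],[0.4,0,0],[0.6,0,0],[0.8,0,0],[0.9,0,0],[0.9,0,0]],"yaw":[0,0,0,0,0,0]}'
for i in 1; do python3 -m handwheel '{"translation":[[0.1,0,0],[0.2,0,0],[0.3,0,0],[0.3,0,0]],"yaw":[0,0,0,0]}'; done
python3 -m handwheel '{"translation":[[0.1,0,0],[0.2,0,0],[0.3,0,0],[0.3,0,0]],"yaw":[0,0,0,0]}'
```

```text
t: 9.1
tcp_pos: [0.5999, -0.061, 0.1745]
eef_rot: [-0.0, 1.571, -0.0]
wrist_force: [0.3, -1.1, 0.3]
finger_gap: 0.14
t: 9.5
tcp_pos: [0.5999, -0.061, 0.1716]
eef_rot: [-0.0, 1.571, -0.0]
wrist_force: [-0.5, -0.1, -0.8]
finger_gap: 0.141
t: 9.9
tcp_pos: [0.5999, -0.061, 0.1685]
eef_rot: [-0.0, 1.571, 0.0]
wrist_force: [0.1, 0.2, -1.1]
finger_gap: 0.141
```

```bash
python3 -m handwheel '{"translation":[[0.1,0,0],[0.2,0,0],[0.3,0,0],[0.3,0,0]],"yaw":[0,0,0,0]}'
```

```text
t: 10.3
tcp_pos: [0.6004, -0.0611, 0.1666]
eef_rot: [-0.0, 1.57, -0.0]
wrist_force: [-0.2, -0.4, 3.0]
finger_gap: 0.138
```

```bash
python3 -m handwheel '{"translation":[[0.1,0,0],[0.2,0,0],[0.2,0,0]],"yaw":[0,0,0]}'
```

```text
t: 10.6
tcp_pos: [0.6007, -0.0611, 0.1652]
eef_rot: [-0.0, 1.569, -0.0]
wrist_force: [-1.6, -0.1, 7.8]
finger_gap: 0.143
```

```bash
python3 -m handwheel '{"translation":[[0.1,0,0],[0.2,0,0],[0.2,0,0]],"yaw":[0,0,0]}'
```

```text
t: 10.9
tcp_pos: [0.6008, -0.0611, 0.1635]
eef_rot: [-0.0, 1.568, -0.0]
wrist_force: [-1.5, 0.2, 7.8]
finger_gap: 0.138
```

```bash
python3 -m handwheel '{"translation":[[0.1,0,0],[0.2,0,0],[0.2,0,0]],"yaw":[0,0,0]}'; python3 - <<'E'
from h import *
snap('wrist','w9.png');snap('side','s9.png')
E
```

```text
t: 11.2
tcp_pos: [0.601, -0.0612, 0.1617]
eef_rot: [-0.0, 1.568, -0.0]
wrist_force: [-1.4, 0.1, 9.2]
finger_gap: 0.138
```

View pics/w9.png

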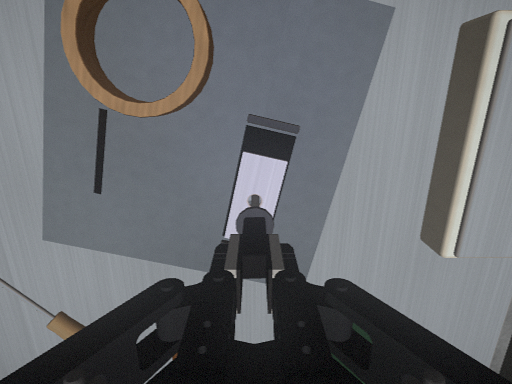

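View pics/s9.png

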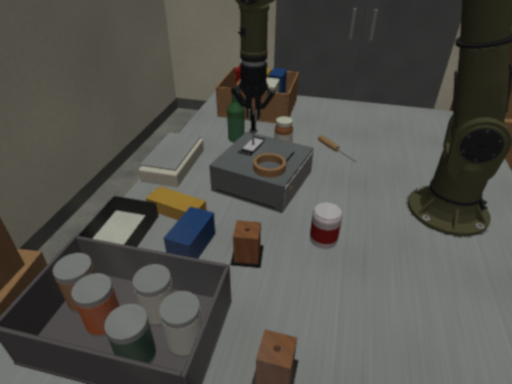

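```bash
python3 -m handwheel '{"translation":[[0.1,0,0],[0.1,0,0]],"yaw":[0,0]}'
```

```text
t: 11.5
tcp_pos: [0.601, -0.0611, 0.1608]
eef_rot: [-0.0, 1.568, -0.0]
wrist_force: [-0.2, -0.6, 7.3]
finger_gap: 0.136
```

```bash
python3 -m handwheel '{"translation":[[0.1,0,0],[0.1,0,0]],"yaw":[0,0]}'; python3 - <<'E'
from h import *
snap('side','s10.png');a=load('s10.png')['px'].astype(int);b=load('s9.png')['px'].astype(int)
m=abs(a-b).sum(2)>60; print(m.sum(),[ (i.min(),i.max()) for i in np.nonzero(m)] if m.any() else 0)
E
```

```text
t: 11.7
tcp_pos: [0.6006, -0.0611, 0.159]
eef_rot: [-0.0, 1.569, -0.0]
wrist_force: [-0.3, 0.7, 5.8]
finger_gap: 0.136
1068 [(np.int64(0), np.int64(212)), (np.int64(237), np.int64(321))]
```

Force fell and the side view changed; looking for the drawer.

```bash
python3 - <<'E'
from h import *
snap('side','s11.png'); print(env.get_state()['wrist_force'])
E
```

```text
[-0.37773604 -0.72263253  5.13353653]
```

View pics/s11.png

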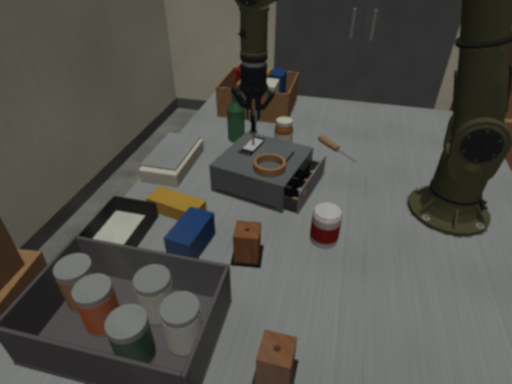

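```bash
python3 -m handwheel '{"translation":[[-0.3,0,0],[-0.8,0,0],[-1.5,0,0],[-2.5,0,0],[-3.5,0,0],[-4.5,0,0],[-6,0,0],[-7.5,0,0],[-8.7,0,0],[-9.2,0,0],[-9.2,0,0],[-9.2,0,0]],"yaw":[0,0,0,0,0,0,0,0,0,0,0,0]}'
python3 - <<'E'
from h import *
snap('wrist','w12.png')
E
```

```text
t: 13.0
tcp_pos: [0.5997, -0.061, 0.2493]
eef_rot: [-0.0, 1.572, -0.0]
wrist_force: [0.1, -0.0, -0.7]
finger_gap: 0.137
```

View pics/w12.png

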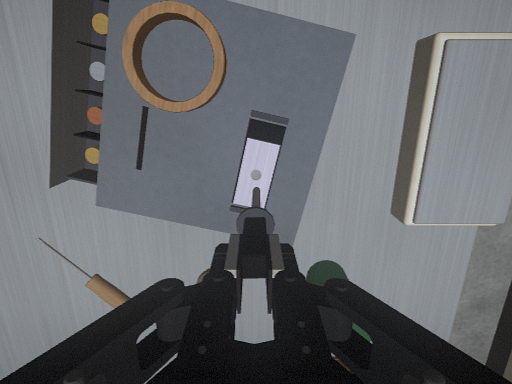

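```bash
python3 -m handwheel '{"translation":[[0,1.5,-0.3],[0,5,-1],[0,9.5,-2],[0,14,-3],[0,18.5,-4],[0,23,-5],[0,27.5,-6],[0,31.5,-6.8],[0,35,-7.4],[0,37,-7.8],[0,38,-8],[0,38.1,-8],[0,38.1,-8],[0,38.1,-8]],"yaw":[0,0,0,0,0,0,0,0,0,0,0,0,0,0]}'
python3 - <<'E'
from h import *
snap('wrist','w13.png')
im=cv2.imread('pics/w13.png')[130:230,205:305]; cv2.imwrite('pics/w13z.png',cv2.resize(im,None,fx=6,fy=6,interpolation=2))
E
```

```text
t: 14.45
tcp_pos: [0.5208, 0.318, 0.2497]
eef_rot: [0.001, 1.57, -0.003]
wrist_force: [0.6, -0.1, -0.5]
finger_gap: 0.139
```

View pics/w13z.png

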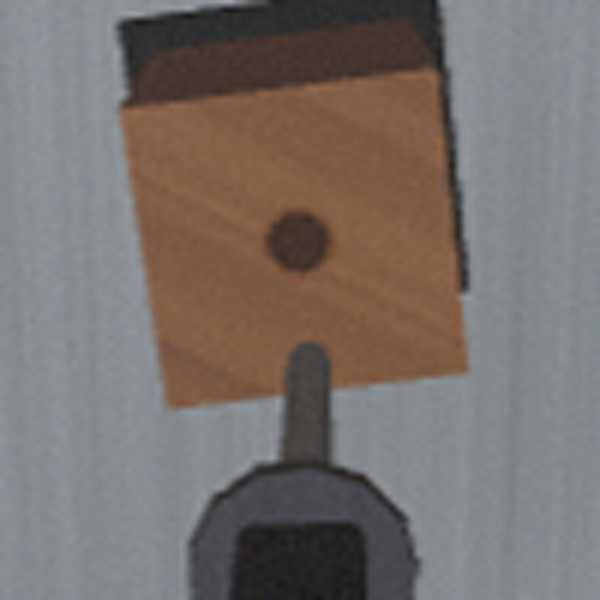

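```bash
python3 -m handwheel '{"translation":[[1,0,0],[2.5,0,0],[4,0,0],[4.6,0,0],[4.8,0,0],[4.8,0,0],[4.8,0,0],[4.8,0,0]],"yaw":[0,0,0,0,0,0,0,0]}'
python3 - <<'E'
from h import *
snap('wrist','w14.png')
im=cv2.imread('pics/w14.png')[130:230,205:305]; cv2.imwrite('pics/w14z.png',cv2.resize(im,None,fx=6,fy=6,interpolation=2))
E
```

```text
t: 15.3
tcp_pos: [0.5204, 0.3203, 0.2025]
eef_rot: [0.0, 1.57, 0.001]
wrist_force: [-0.1, -0.7, -0.2]
finger_gap: 0.142
```

View pics/w14z.png

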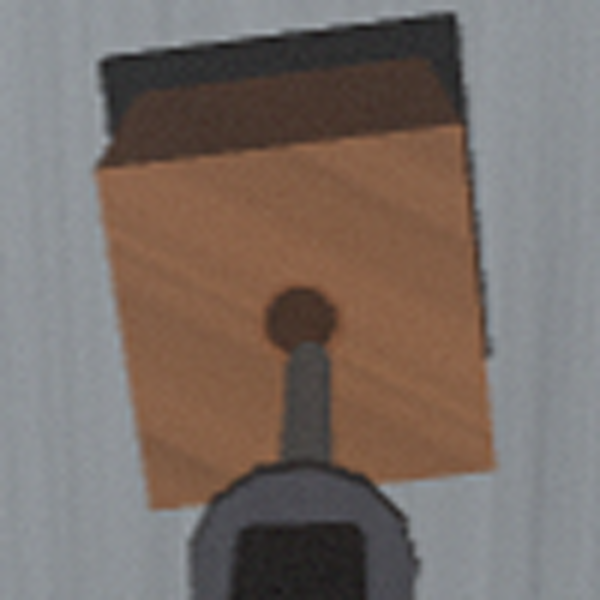

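```bash
python3 -m handwheel '{"translation":[[0.3,0,-0.1],[0.8,0,-0.15],[1.3,0,-0.15],[1.5,0,-0.15],[1.5,0,-0.15]],"yaw":[0,0,0,0,0]}'
python3 - <<'E'
from h import *
snap('wrist','w15.png')
im=cv2.imread('pics/w15.png')[130:230,205:305]; cv2.imwrite('pics/w15z.png',cv2.resize(im,None,fx=6,fy=6,interpolation=2))
E
```

```text
t: 15.85
tcp_pos: [0.5182, 0.3197, 0.186]
eef_rot: [-0.001, 1.572, -0.0]
wrist_force: [0.3, -0.3, -0.8]
finger_gap: 0.142
```

View pics/w15z.png

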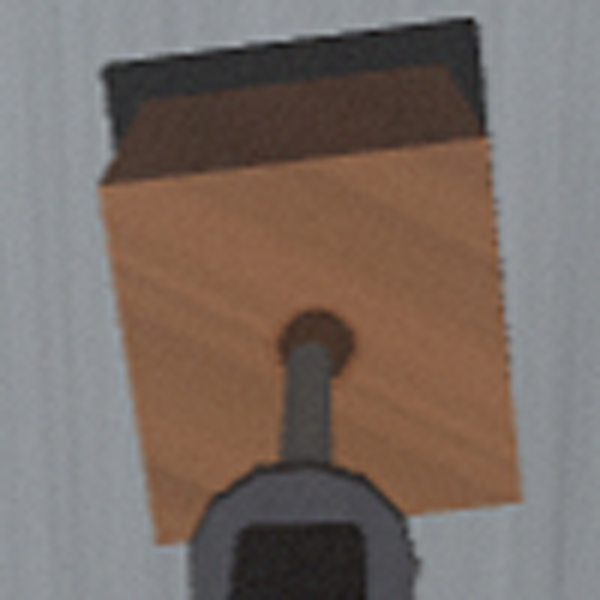

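```bash
python3 -m handwheel '{"translation":[[0.05,0,0.08],[0.15,0,0.08],[0.4,0,0.08],[0.7,0,0.08],[1.0,0,0.08],[1.0,0,0.08]],"yaw":[0,0,0,0,0,0]}'
python3 - <<'E'
from h import *
snap('wrist','w16.png'); s=env.get_state(); print(s['wrist_force'],s['moment'])
im=cv2.imread('pics/w16.png')[130:230,205:305]; cv2.imwrite('pics/w16z.png',cv2.resize(im,None,fx=6,fy=6,interpolation=2))
E
```

```text
t: 16.5
tcp_pos: [0.519, 0.3197, 0.176]
eef_rot: [-0.001, 1.572, -0.001]
wrist_force: [0.9, -0.7, -0.7]
finger_gap: 0.136
[ 0.07700526 -0.15719605 -1.01972412] [ 0.02367931  0.06145104 -0.01544678]
```

View pics/w16z.png

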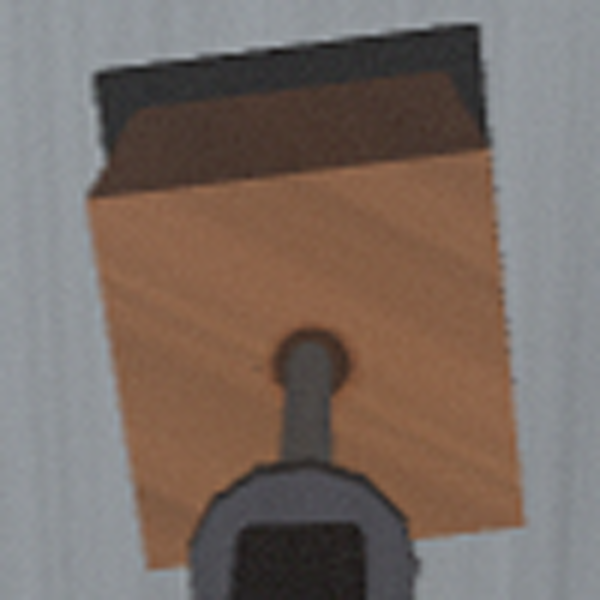

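```bash
python3 -m handwheel '{"translation":[[0.5,0,0],[1.2,0,0],[2,0,0],[3,0,0],[4,0,0],[5,0,0],[6,0,0],[6.5,0,0],[6.8,0,0],[6.8,0,0],[6.8,0,0]],"yaw":[0,0,0,0,0,0,0,0,0,0,0]}'
```

```text
t: 17.65
tcp_pos: [0.5196, 0.3201, 0.1091]
eef_rot: [0.0, 1.57, 0.0]
wrist_force: [0.9, 0.1, 0.3]
finger_gap: 0.139
```

```bash
python3 -m handwheel '{"translation":[[0.1,0,0],[0.2,0,0],[0.3,0,0],[0.3,0,0]],"yaw":[0,0,0,0]}'
```

```text
t: 18.05
tcp_pos: [0.5192, 0.3199, 0.1056]
eef_rot: [-0.0, 1.571, -0.0]
wrist_force: [-0.8, 0.7, -0.7]
finger_gap: 0.136
```

```bash
python3 -m handwheel '{"translation":[[0.1,0,0],[0.15,0,0],[0.15,0,0],[0.15,0,0]],"yaw":[0,0,0,0]}'
```

```text
t: 18.45
tcp_pos: [0.5193, 0.32, 0.1042]
eef_rot: [-0.0, 1.571, 0.0]
wrist_force: [-0.2, 0.3, 0.2]
finger_gap: 0.14
```

```bash
python3 -m handwheel '{"translation":[[0.1,0,0],[0.1,0,0],[0.1,0,0]],"yaw":[0,0,0]}'
```

```text
t: 18.75
tcp_pos: [0.5196, 0.3202, 0.104]
eef_rot: [0.0, 1.57, 0.0]
wrist_force: [-1.8, -0.3, 5.8]
finger_gap: 0.139
```

```bash
python3 -m handwheel '{"translation":[[0,0,0],[0,0,0],[0,0,0],[0,0,0],[0,0,0],[0,0,0],[0,0,0],[0,0,0]],"yaw":[0,0,0,0,0,0,0,0]}' 0
```

```text
t: 19.55
tcp_pos: [0.5193, 0.32, 0.1032]
eef_rot: [-0.0, 1.571, 0.0]
wrist_force: [0.3, 0.7, -0.5]
finger_gap: 1.001
```

```bash
python3 -m handwheel '{"translation":[[-1,0,0],[-3,0,0],[-6,0,0],[-9,0,0],[-12,0,0],[-14,0,0],[-14.5,0,0],[-14.5,0,0],[-14.5,0,0]],"yaw":[0,0,0,0,0,0,0,0,0]}' 0
python3 - <<'E'
from h import *
snap('wrist','w20.png');snap('side','s20.png'); s=env.get_state(); print(s['wrist_force'],s['moment'])
a=cv2.imread('pics/w20.png')[110:210,205:305]; b=cv2.imread('pics/s20.png')[130:270,180:340]
cv2.imwrite('pics/f.png',np.hstack([cv2.resize(a,(400,400),interpolation=2),cv2.resize(b,(400,400),interpolation=2)]))
cv2.imwrite('pics/f2.png',np.hstack([cv2.resize(cv2.imread('pics/side0.png')[130:270,180:340],(400,400),interpolation=2),cv2.resize(b,(400,400),interpolation=2)]))
E
```

```text
t: 20.45
tcp_pos: [0.5188, 0.3196, 0.2469]
eef_rot: [-0.001, 1.572, -0.001]
wrist_force: [0.6, -0.1, -0.1]
finger_gap: 0.998
[ 0.1585759  -0.50999171 -0.25775856] [ 0.05345048  0.00316503 -0.01924843]
```

View pics/f.png

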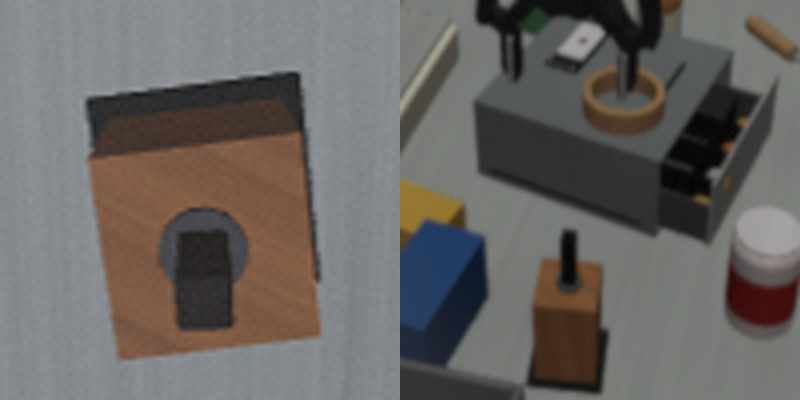

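View pics/f2.png

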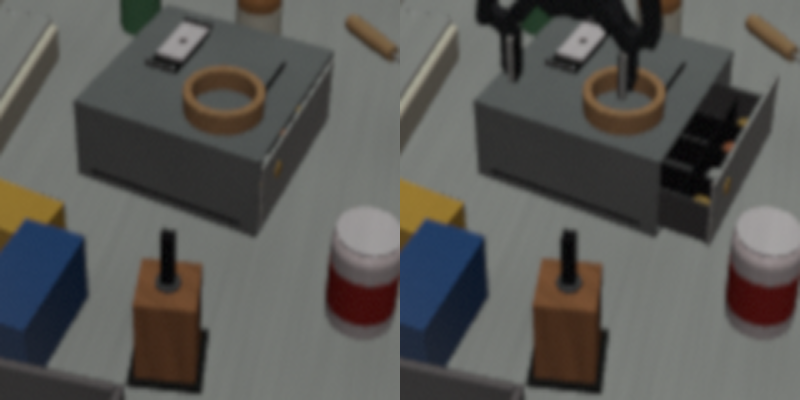

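View pics/s20.png

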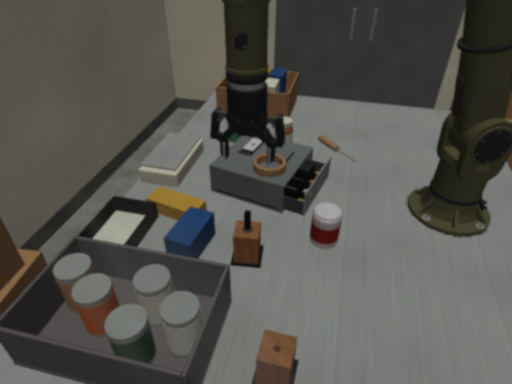

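Pin sits exactly as at the start, the drawer is fully out, and the gripper is clear of everything.

```bash
python3 -c "from cell import env; print(env.close_job())"
```

```text
the job is handed in; nothing more can be done
None
```

The drawer is out and the pin is back in its stand. I handed the job in at about 20.5 s of the 64 s allowed.

- **Finding the hole:** In the wrist camera the hole lay about 10 mm off nominal, towards the box's -y, at the end of the plate's travel. I lined the pin up by camera and went through the plate with no measurable contact force.
- **Tripping the latch:** The pin met the latch about 30 mm below the plate. The force rose to about 9 N, under the 20 N limit, then dropped after roughly 6 mm of push as the drawer sprang out.
- **Returning the pin:** I drew the pin out and lowered it into the same stand, which is the nearer of the two to the base. At the collar's home height it met a 6 N contact, and I released it there.

**Last checks:** The wrist and side pictures show the pin upright with its collar on the block, as at the start. The drawer is out, and the tape, tin, cartons and screwdriver in those views look unmoved. The jar and bottle were partly hidden behind the gripper in the last side picture; the arm never went near them. The gripper is open, about 10 cm above the pin and touching nothing. No check failed. The one disagreement was that readings taken right after fast moves were off by up to 2 mm, so I looked again with the camera before each insertion.

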